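# Lock up the toy garage

### The arm

A 6-joint arm with a two-finger parallel gripper is mounted at the origin on the work surface. World frame = base frame: x ahead of the robot, y to its left, z up, the work surface at z = 0. Lengths are in m, angles in rad, forces in N, time in s.
With the tool pointing down it reaches from about 0.425 to 0.95 m from the base axis. Payload 3.5 kg.
Tool frame: the origin (TCP) lies midway between the tips of the shut fingers; the grasp point (between the pads) lies 19 mm behind it; z points along the fingers, y is the line along which they close (so a half turn about z gives the same grasp; the last joint's range is limited). The gripper opens to 85 mm and grips with 20 to 120 N. Pads are 22 mm wide; open, the fingers measure 114 mm over their backs; the gripper's body (76 mm by 85 mm) begins 54 mm behind the grasp point. The pads swing forward as they close: fully open they stand 13 mm farther back than shut.
Start: joints at [-1.292, 0.286, 1.577, -0, 1.279, -0.15], TCP at [0.281, -0.614, 0.231] pointing down, gripper open.
Joint ranges: [-2.77, 2.77], [-0.9, 2.22], [0.21, 2.48], [-1.53, 4.67], [0.24, 2.81], [-2.84, 2.84]. Speed limits (rad/s): [2.79, 2.79, 3.14, 3.14, 3.14, 3.14].

### API

Orientations are given as a 3x3 rotation matrix whose columns are the frame's x, y, z axes.
In Python, from rig import bot gives the robot as it stands. The module is installed in compiled form; this text tells all that it offers.
- The arm moves only by the tool drive_tool, never from a script. Its argument "motion" is a list of rows, each a list of 7 numbers: the shift along the tool's x, y, z in m, then the turn, a rotation vector about the tool's x, y, z in rad, then the opening, from 0 (shut) to 1 (fully open). A call has 1 to 20 rows; each row shifts and turns the commanded pose from where the row before left it, along the tool's axes as they then stand; what a row does not reach is not made up. A row lasts 1/10 s, in which the tool goes at most 50 mm and 8.59 degrees, less where a joint would pass 70% of its speed; a pose out of reach is approached as far as the arm can. A call is refused whole if a number of a shift passes 0.05 or a number of a turn 0.15, either way. A call with a gripper value outside its range is refused whole. The fingers move at their own pace and stop on an object; "force" is the grip in N (left out, the last holds). Time passes only in rows, so rows that do not move let the fingers close. It gives the time, the measured TCP pose, the force, the opening and the grip force at its end, in the units of the state.
- bot.sense(): the state, without advancing time (a new reading comes with each control period).
- bot.camera(name): name is "side" or "top" or "wrist"; returns (picture, depth): 420x560x3 uint8, red, green, blue; 420x560 float32, m along the optical axis (not along the pixel's ray), 0 where there is no reading.
- bot.camera_params(name): a dict with "intrinsics" (3x3 intrinsics, pixels), "rvec" (rotation vector, rad) and "tvec" (3), from world to camera coordinates, as OpenCV has them; the wrist camera has in their place "tool_from_camera" (4x4, takes a point from camera to tool coordinates, whose origin is the TCP and whose axes are the flange's). Camera axes: x right, y down, z forward; pixel columns grow to the right and rows downward; lengths in m; the calibration is good to about 2 mm. The wrist camera is an equidistant fisheye: a pixel r from the principal point sees the ray r / f radians off the axis. A picture is of the moment at which its call begins: read the wrist's pose just before it. camera_params takes no time and is no camera call.
- bot.job_done(): hands the job in; it is judged then, once.
Trained networks look in the newest picture that a camera, given by its name, has taken for a name from the list of things; names that differ only in an ending like _2 or _b are one class to them, and where a whole thing is asked for, a point or a joint stands for the part that bears it (a point fixed in the world has none). Each returns a list of dicts, best first, with "p" (0 to 1); they miss things now and then, are a little off and sometimes report something else, mostly with a low value. They report only what shows in the picture. A call takes as long as a camera call. They do not tell look-alikes from the thing itself.
- bot.boxes_of(camera, query): "at" ([x, y, z] in m, in the coordinates of the camera as it stood for that picture, good to about 4 mm: the middle of the surface that is visible of it).
- bot.trace(camera, query): "pixels" (420x560 bool, what is visible of it).
- bot.pinpoint(camera, query): "at" ([x, y, z] in m, in the coordinates of the camera as it stood for that picture, good to about 4 mm: a listed point, or the origin of a listed thing).
The state is a dict: "t": time; "joints": joint angles; "qd": joint speeds; "joint_efforts": joint torques, N m; "eef_pos": TCP position; "orientation": TCP orientation; "contact_force": force on the tool from outside, world axes, zero at the start; "ft_torque": the same for the moment, N m; "grip_width": finger opening in m; "gripper_force": force on a finger pad.
Only numpy, scipy, OpenCV 4.12 (cv2) and the standard library are available. Lean on these libraries where they do the work, as an engineer would, in place of code of your own. Each camera call takes 0.05 s, during which the arm holds its last target. There are 200 camera calls.

### The job

Put the wooden toy cars away: park every car in a bay of its own in the wooden toy garage, pushed in under the roof as far as it will go, then swing the garage's retaining bar over and down until its side arms are level, in front of the cars. Then knock both pegs on top of the garage fully down with the wooden mallet (never press the pegs with the gripper), and stand the mallet back on the round cork trivet as it stood before. Leave the mug, the candle jar and the remote control where they are.

Things in the scene. Friction and masses are not known exactly. Their poses are not given: they have to be found in the camera images.
- garage: fixed toy garage of pale wood, 98 long (x) x 216 wide (y) x 62 high (mm). Origin at table level in its middle; its x points into the bays, away from their open fronts. Walls and slatted roof begin at x = -40 mm; the back wall's inner face is at x = +44 mm, so a fully parked 90 mm car has its centre at x = -1 mm and its tail 6 mm outside the roof
- mouth (a point): middle of the mouth of the middle bay, at table level, x = -40, y = 0 mm of the garage. Three bays side by side with centre lines at y = -64, 0 and +64 mm, each 56 wide between upright walls and 50 high under the roof; no floor of their own, cars stand on the table
- car1: wooden toy car, 90 long (x) x 44 wide (y, over the wheels) x 46 high (mm), about 0.09 kg; origin under its middle at table level. Body 40 wide, 6 to 36 mm above the table; cabin 34 wide on top; wheels 22 mm across at x = -29 and +29 do not turn (the car slides). May stand in any bay, nose or tail first. May be absent
- car2: wooden toy car, 90 long (x) x 44 wide (y, over the wheels) x 46 high (mm), about 0.09 kg; origin under its middle at table level. Body 40 wide, 6 to 36 mm above the table; cabin 34 wide on top; wheels 22 mm across at x = -29 and +29 do not turn (the car slides). May stand in any bay, nose or tail first. May be absent
- car3: wooden toy car, 90 long (x) x 44 wide (y, over the wheels) x 46 high (mm), about 0.09 kg; origin under its middle at table level. Body 40 wide, 6 to 36 mm above the table; cabin 34 wide on top; wheels 22 mm across at x = -29 and +29 do not turn (the car slides). May stand in any bay, nose or tail first. May be absent
- hinge (a point): point on the bar's hinge axis midway between the side arms, 28 mm above the table, at x = +20, y = 0 mm of the garage; the axis runs along the garage's y
- bar_mid (a point): middle of the retaining bar: a dark round wooden bar 10 mm thick, 236 long, along the garage's y, carried by two side arms outside the side walls, 110 mm from the hinge axis
- bail (a joint): angle of the retaining bar about its hinge, rad: 0 = arms level with the bar in front of the bays (bar centre 28 mm above the table, at x = -90 mm of the garage), pi/2 = arms straight up, more = leaning back over the garage; range -0.2 to 2.3. No stop at level; it stays where it is left (about 2 to 3 N at the bar moves it)
- peg_l_top (a point): centre of the top of the left peg's cap: dark round peg, cap 22 mm across and 9 thick, on top of the garage's side wall at x = 0, y = +100 mm of the garage; cap top 90 mm above the table when up, 72 mm when fully down
- peg_r_top (a point): the same for the right peg, at y = -100 mm of the garage
- peg_l (a joint): how far the left peg is down, m: 0 up, 0.018 fully down. Sprung and tight: pushing it down takes 5 to 7 N, and its collar holds it where it is driven
- peg_r (a joint): the same for the right peg
- mallet: wooden mallet, 0.26 kg, standing on its head on the trivet with the handle level. Origin under the middle of the head (centre of the lower striking face); z up. Head 48 (x) x 54 (y) x 64 high (mm), striking faces below and above; handle along -x from x = -24 to -124 mm, 20 wide (y), 24 high, its centre line 32 mm above the lower face. Balances about 9 mm behind the head's middle
- trivet: fixed round cork trivet, 150 mm across, 6 mm thick; origin at its middle on the table
- mug: white mug, 76 mm across, 90 high; origin under its middle; leave alone
- candle: amber glass jar candle with lid, 64 mm across, 70 high; origin under its middle; leave alone
- remote: black remote control, 45 x 160 x 18 mm; origin under its middle; leave alone
Not all that is in view belongs to the job. There is more than one size of the trivet; the job needs the larger.

How it is judged:
By the outcome, as a careful person would: the job done as asked, in the order asked, and still so for the second after the job is handed in, with the robot touching nothing.
Of car1, car2, car3 only 2 to 3 are there at a start; the rules pass over those that are not, and their reading is None.
At some moment in a run one of car1, car2, car3 may be knocked a few centimetres aside while the robot is not near it.
It also fails if it takes over 210 s, if anything falls off the work surface, if the arm or the gripper's body presses on something with over 40 N, if the wrist force passes 120 N, or if a joint passes its speed limit or range.

## Working session

There is one attempt and no reset: what is moved stays moved. The work goes in short steps, Python scripts to look and compute and a tool call to move; the robot and the scene stay as the last step left them, time stands still between calls to the robot, and variables do not carry over. Pictures are saved under pics/ and viewed, at most 14 in all, crops included, and the job is handed in when it is done.

Besides the shell and the picture viewer there is one more tool, called after "Request:" by a JSON object that holds its "method" and its "body". drive_tool: Moves the arm, as the interface text tells. Its arguments: {"type":"object","properties":{"motion":{"type":"array"},"force":{"type":"number"}},"required":["motion"]}

```bash
mkdir -p pics
cat > h.py <<'E'
import numpy as np, cv2
from rig import bot
def w_from_c(cam):
    p=bot.camera_params(cam)
    if cam=="wrist":
        s=bot.sense(); T=np.eye(4); T[:3,:3]=np.array(s["orientation"]); T[:3,3]=s["eef_pos"]
        return T@np.array(p["tool_from_camera"])
    R=cv2.Rodrigues(np.array(p["rvec"],float))[0]; T=np.eye(4); T[:3,:3]=R.T; T[:3,3]=-R.T@np.array(p["tvec"],float).ravel()
    return T
def tow(T,a): return T[:3,:3]@np.array(a)+T[:3,3]
def cloud(cam,d):
    K=np.array(bot.camera_params(cam)["intrinsics"]); v,u=np.mgrid[:d.shape[0],:d.shape[1]]
    P=np.stack([(u-K[0,2])/K[0,0]*d,(v-K[1,2])/K[1,1]*d,d],-1)
    T=w_from_c(cam); return P@T[:3,:3].T+T[:3,3]
def save(n,im): cv2.imwrite("pics/"+n+".png",cv2.cvtColor(np.ascontiguousarray(im),cv2.COLOR_RGB2BGR))
E
python3 - <<'E'
from h import *
np.set_printoptions(precision=3,suppress=True)
ims=[]
for c in("top","side"):
    im,d=bot.camera(c); save(c+"0",im); T=w_from_c(c)
    np.savez(c+"0.npz",im=im,d=d)
    print(c,T[:3,3],T[:3,2])
    for q in ["garage","mouth","car1","hinge","bar_mid","peg_l_top","peg_r_top","mallet","trivet","mug","candle","remote"]:
        print(q,[(tow(T,r["at"]),round(r["p"],2)) for r in bot.pinpoint(c,q)])
print(bot.sense())
E
```

```text
top [ 0.447 -0.054  1.022] [ 0.145  0.007 -0.989]
garage [(array([0.631, 0.021, 0.   ]), 0.83), (array([ 0.594,  0.022, -0.002]), 0.67)]
mouth [(array([0.597, 0.025, 0.001]), 0.78), (array([0.641, 0.123, 0.089]), 0.43), (array([0.654, 0.022, 0.027]), 0.41)]
car1 [(array([0.478, 0.358, 0.001]), 0.96), (array([ 0.444,  0.225, -0.001]), 0.92), (array([ 0.585,  0.272, -0.001]), 0.7)]
hinge [(array([0.652, 0.021, 0.027]), 0.8)]
bar_mid [(array([0.697, 0.02 , 0.133]), 0.75)]
peg_l_top [(array([0.638, 0.124, 0.09 ]), 0.47), (array([0.722, 0.301, 0.   ]), 0.27)]
peg_r_top [(array([ 0.633, -0.079,  0.086]), 0.4)]
mallet [(array([ 0.546, -0.277,  0.009]), 0.7)]
trivet [(array([ 0.41 , -0.424,  0.002]), 0.69), (array([ 0.555, -0.286,  0.001]), 0.63)]
mug [(array([ 0.74 , -0.308,  0.002]), 0.8)]
candle [(array([ 0.6  , -0.46 , -0.004]), 0.69), (array([ 0.544, -0.278,  0.006]), 0.54), (array([0.692, 0.019, 0.132]), 0.17)]
remote [(array([ 0.717,  0.303, -0.002]), 0.58), (array([ 0.63 ,  0.019, -0.006]), 0.58), (array([ 0.742, -0.307, -0.   ]), 0.17)]
side [0.16  0.66  1.062] [ 0.328 -0.554 -0.765
[... 767 characters left out ...]
8 ,  0.353, -0.001]), 0.4)]
candle [(array([ 0.607, -0.464,  0.004]), 0.75)]
remote [(array([ 0.721,  0.299, -0.001]), 0.68), (array([ 0.592,  0.019, -0.   ]), 0.57)]
{'t': 1.3, 'joints': array([-1.292,  0.286,  1.577,  0.   ,  1.279, -0.15 ]), 'qd': array([ 0.002,  0.   , -0.001,  0.   , -0.   ,  0.002]), 'joint_efforts': array([  0.001, -40.597, -29.293,  -0.   ,   0.001,   0.   ]), 'eef_pos': array([ 0.281, -0.614,  0.231]), 'orientation': array([[ 0.909,  0.416,  0.   ],
       [ 0.416, -0.909,  0.   ],
       [ 0.   ,  0.   , -1.   ]]), 'contact_force': array([-0.429, -0.552, -0.491]), 'ft_torque': array([-0.028, -0.021,  0.036]), 'gripper_force': 0.0, 'grip_width': 0.08561164065941664}
```

View pics/top0.png

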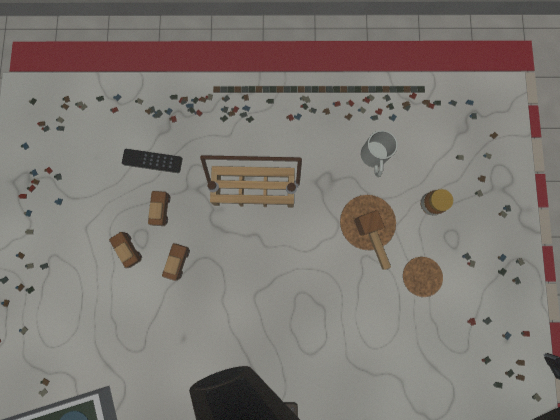

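View pics/side0.png

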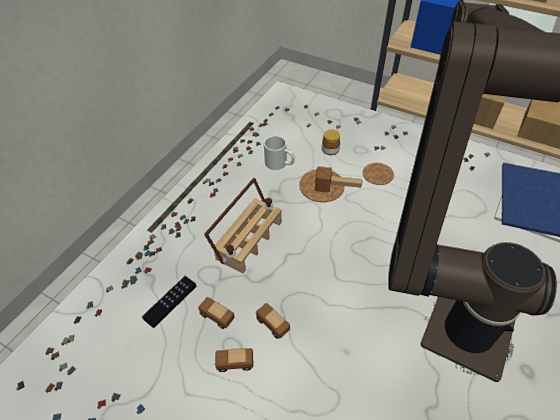

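The top view shows three cars at (158,208), (125,250) and (175,262), and the garage at (252,185). The mallet stands at (368,222) on the larger trivet. The smaller trivet, at (422,277), is the decoy. Next I'll measure headings from the depth.

```bash
python3 - <<'E'
from h import *
np.set_printoptions(precision=4,suppress=True)
for c in("top","side"):
    z=np.load(c+"0.npz"); P=cloud(c,z["d"]); bot.camera(c)
    def rect(m,lo,hi,lab):
        Q=P[m&(P[...,2]>lo)&(P[...,2]<hi)]
        if len(Q)<10: return
        r=cv2.minAreaRect((Q[:,:2]*1000).astype(np.float32)); print(c,lab,len(Q),"ctr",np.round(r[0],1),"size",np.round(r[1],1),"ang",round(r[2],1),"zmed",np.median(Q[:,2]))
    for n,(x,y) in dict(A=(.48,.356),B=(.446,.222),C=(.586,.271)).items():
        near=np.hypot(P[...,0]-x,P[...,1]-y)<.07
        rect(near,.008,.06,n); rect(near,.028,.06,n+"hi")
        rect(near,.040,.06,n+"cab")
    x,y=.632,.02
    near=(abs(P[...,0]-x)<.09)&(abs(P[...,1]-y)<.15)
    rect(near,.054,.070,"roof"); rect(near,.08,.15,"bar")
    near=(abs(P[...,0]-.55)<.2)&(abs(P[...,1]+.285)<.15)
    rect(near,.060,.085,"head"); rect(near,.030,.056,"handle")
    near=np.hypot(P[...,0]-.55,P[...,1]+.285)<.1
    rect(near,.003,.012,"trivet")
E
python3 -c "
import cv2;a=cv2.imread('pics/top0.png');cv2.imwrite('pics/crop0.png',cv2.resize(a[140:300,100:440],None,fx=2.3,fy=2.3,interpolation=2))"
```

```text
top A 664 ctr [476.2 353.5] size [90.5 43.3] ang 32.9 zmed 0.03611531806290336
top Ahi 554 ctr [476.3 353.9] size [90.6 41.1] ang 34.3 zmed 0.037019504181122154
top Acab 232 ctr [473.3 352.6] size [75.7 34.3] ang 31.1 zmed 0.044768498631172216
top B 631 ctr [445.1 219.6] size [42.9 90.3] ang 74.9 zmed 0.03616392045940553
top Bhi 555 ctr [445.4 221.4] size [41.4 89.6] ang 73.0 zmed 0.037296503033486306
top Bcab 234 ctr [434.6 224. ] size [34.2 60.5] ang 74.6 zmed 0.04503413259535122
top C 619 ctr [585.3 271.7] size [43.3 90.1] ang 85.8 zmed 0.03595002880264209
top Chi 524 ctr [585.2 272.3] size [41.2 90.2] ang 87.4 zmed 0.03704784067031647
top Ccab 215 ctr [573.9 273.3] size [34.2 50.5] ang 88.2 zmed 0.04492458937829358
top roof 2300 ctr [641.7  20.7] size [245.8  97.4] ang 88.5 zmed 0.061396800597463386
top bar 643 ctr [660.3  20.1] size [245.2  75.4] ang 88.7 zmed 0.13269472162403673
top head 610 ctr [ 648.5 -308.6] size [212.9 196.5] ang 25.5 zmed 0.06963398340654464
top handle 580 ctr [ 587.1 -343.4] size [181.6 323. ] ang 82.8 zmed 0.04782526528650444
top trivet 1723 ctr [ 551.6 
[... 534 characters left out ...]
.044905755511834955
side C 630 ctr [585.8 275.4] size [43.5 90.9] ang 87.2 zmed 0.03582692656621955
side Chi 501 ctr [586.2 273.8] size [39.7 90.1] ang 86.6 zmed 0.03714637666107068
side Ccab 204 ctr [572.3 274.6] size [34.2 57.7] ang 86.4 zmed 0.04518115027279268
side roof 1606 ctr [643.4  21.3] size [246.1  99.1] ang 88.8 zmed 0.06144345306012666
side bar 463 ctr [662.3  20.1] size [247.8  75.8] ang 88.7 zmed 0.1312687010583783
side head 388 ctr [ 650.  -309.6] size [212.8 198.5] ang 23.9 zmed 0.07017656360670099
side handle 524 ctr [ 588.  -341.7] size [182.4 321.3] ang 82.8 zmed 0.04475328166917458
side trivet 770 ctr [ 552.8 -283.2] size [186.6 189.9] ang 29.7 zmed 0.0060812146391918676
```

View pics/crop0.png

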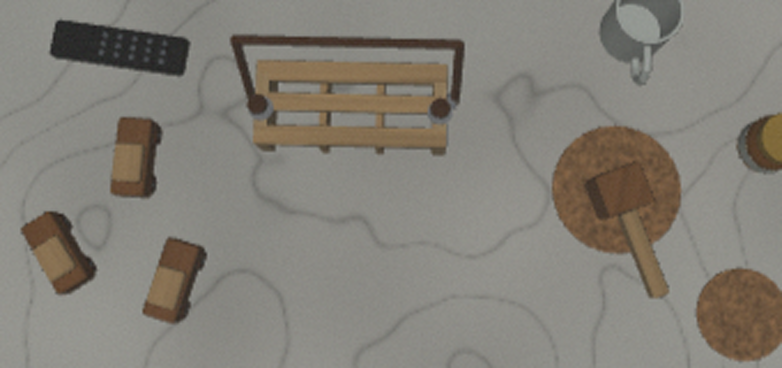

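The crop confirms it: the mallet stands on the larger trivet at crop (617,190), and the smaller one at (742,314) isn't needed. The cars' headings are about -3° (C, near the garage), 33° (A) and -16° (B), and the garage's yaw is -1.4°. First I'll align the tool with the garage and go over car C.

Request:
{"method": "drive_tool", "body": {"motion": [[0,0,0,0,0,0.1135,1],[0,0,0,0,0,0.1135,1],[0,0,0,0,0,0.1135,1],[0,0,0,0,0,0.1135,1],[0.016,-0.0497,0,0,0,0,1],[0.016,-0.0497,0,0,0,0,1],[0.016,-0.0497,0,0,0,0,1],[0.016,-0.0497,0,0,0,0,1],[0.016,-0.0497,0,0,0,0,1],[0.016,-0.0497,0,0,0,0,1],[0.016,-0.0497,0,0,0,0,1],[0.016,-0.0497,0,0,0,0,1],[0.016,-0.0497,0,0,0,0,1],[0.016,-0.0497,0,0,0,0,1],[0.016,-0.0497,0,0,0,0,1],[0.016,-0.0497,0,0,0,0,1],[0.016,-0.0497,0,0,0,0,1],[0.016,-0.0497,0,0,0,0,1]]}}

```text
t: 3.2
eef_pos: [0.5123, 0.049, 0.2319]
orientation: [[1.0, -0.025, 0.001], [-0.025, -1.0, -0.0], [0.001, 0.0, -1.0]]
contact_force: [1.8, -0.5, 0.7]
grip_width: 0.0854
gripper_force: 0.0
```

```bash
cat >> h.py <<'E'
G=np.array([.634,.0205]); GY=-.024
def yaw(R): return np.arctan2(R[1,0],R[0,0])
def g2w(x,y): return G+np.array([np.cos(GY)*x-np.sin(GY)*y,np.sin(GY)*x+np.cos(GY)*y])
def plan(x,y,z,yw=None):
    s=bot.sense(); R=np.array(s["orientation"]); d=R.T@(np.array([x,y,z])-s["eef_pos"])
    print("tool delta",np.round(d*1000,1),"mm; turn after about z",None if yw is None else round(-((yw-yaw(R)+np.pi/2)%np.pi-np.pi/2),4),"yaw",round(yaw(R),4),"t",s["t"])
def pin(cam,q):
    bot.camera(cam); T=w_from_c(cam)
    for r in bot.pinpoint(cam,q): print(cam,q,np.round(tow(T,r["at"]),4),round(r["p"],2))
def rects(cams,lst,lo=.008,hi=.06,rad=.07):
    for c in cams:
        im,d=bot.camera(c); P=cloud(c,d)
        for x,y in lst:
            Q=P[(np.hypot(P[...,0]-x,P[...,1]-y)<rad)&(P[...,2]>lo)&(P[...,2]<hi)]
            if len(Q)<20: print(c,(x,y),"none"); continue
            r=cv2.minAreaRect((Q[:,:2]*1000).astype(np.float32)); a=r[2] if r[1][0]>r[1][1] else r[2]-90
            print(c,np.round(r[0],1),np.round(r[1],1),"long axis deg",round(a,1))
E
python3 - <<'E'
from h import *
plan(.586,.273,.13,-.052)
pin("wrist","car1")
im,d=bot.camera("wrist"); save("w1",im)
E
```

```text
tool delta [  67.9 -225.8  101.9] mm; turn after about z 0.0271 yaw -0.0249 t 3.2
wrist car1 [0.586  0.2804 0.0025] 0.98
wrist car1 [0.4484 0.2285 0.0016] 0.81
```

View pics/w1.png

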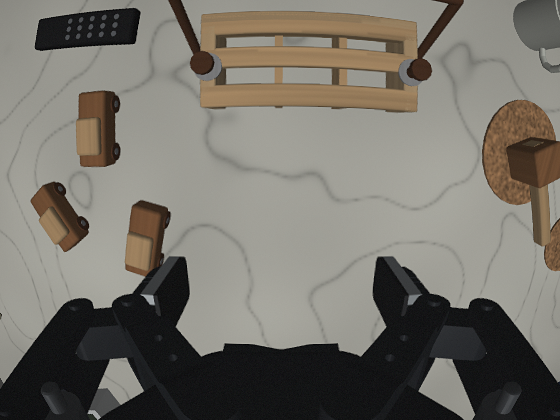

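The wrist view shows cars at (97,128), (60,215) and (147,237), with clear bays at the top. I'll move over car C.

Request:
{"method": "drive_tool", "body": {"motion": [[0.0136,-0.045,0.012,0,0,0,1],[0.0136,-0.045,0.012,0,0,0,1],[0.0136,-0.045,0.012,0,0,0,1],[0.0136,-0.045,0.012,0,0,0,1],[0.0136,-0.045,0.012,0,0,0.027,1],[0,0,0,0,0,0,1],[0,0,0,0,0,0,1]]}}

```text
t: 4.05
eef_pos: [0.5855, 0.2694, 0.1703]
orientation: [[0.999, -0.052, -0.002], [-0.052, -0.999, -0.001], [-0.002, 0.001, -1.0]]
contact_force: [-0.0, -0.4, -0.1]
grip_width: 0.0852
gripper_force: 0.0
```

Run:
```python
from h import *
plan(.586,.273,.012,-.052)
pin("wrist","car1")
rects(["side"],[(.586,.273)])
```

```text
tool delta [  0.6  -3.9 158.3] mm; turn after about z 0.0003 yaw -0.0517 t 4.05
wrist car1 [ 0.4767  0.3547 -0.0027] 0.97
wrist car1 [ 4.489e-01  2.198e-01 -4.000e-04] 0.61
side [586.6 274.7] [42.4 92.8] long axis deg -3.4
```

Request:
{"method": "drive_tool", "body": {"motion": [[0,-0.004,0.032,0,0,0,1],[0,0,0.04,0,0,0,1],[0,0,0.04,0,0,0,1],[0,0,0.03,0,0,0,1],[0,0,0.015,0,0,0,1],[0,0,0,0,0,0,1],[0,0,0,0,0,0,0],[0,0,0,0,0,0,0],[0,0,0,0,0,0,0],[0,0,0,0,0,0,0],[0,0,0,0,0,0,0],[0,0,0,0,0,0,0]], "force": 40}}

```text
t: 5.4
eef_pos: [0.5874, 0.2746, 0.0167]
orientation: [[0.999, -0.052, 0.004], [-0.052, -0.999, 0.001], [0.004, -0.001, -1.0]]
contact_force: [-0.4, -1.1, 5.7]
grip_width: 0.0388
gripper_force: 41.1
```

Run:
```python
from h import *
for x,y in[(-.062,.064),(-.062,0),(-.062,-.064)]: print(g2w(x,y))
plan(*g2w(-.13,.064),.06,GY); plan(*g2w(-.062,.064),.013,GY)
```

```text
[0.57355371 0.08596943]
[0.57201786 0.02198786]
[ 0.570482   -0.04199371]
tool delta [-71.8 191.  -43.8] mm; turn after about z -0.028 yaw -0.052 t 5.4
tool delta [ -4.  189.1   3.5] mm; turn after about z -0.028 yaw -0.052 t 5.4
```

Request:
{"method": "drive_tool", "body": {"motion": [[0,0,-0.022,0,0,0,0],[0,0,-0.022,0,0,0,0],[-0.0144,0.0382,0,0,0,0,0],[-0.0144,0.0382,0,0,0,0,0],[-0.0144,0.0382,0,0,0,0,0],[-0.0144,0.0382,0,0,0,0,0],[-0.0144,0.0382,0,0,0,0,0],[0,0,0,0,0,-0.028,0],[0,0,0,0,0,0,0],[0,0,0,0,0,0,0]]}}

```text
t: 6.4
eef_pos: [0.5044, 0.0876, 0.0586]
orientation: [[1.0, -0.024, 0.001], [-0.024, -1.0, 0.0], [0.001, -0.0, -1.0]]
contact_force: [-0.1, 0.1, -2.1]
grip_width: 0.039
gripper_force: 40.8
```

Run:
```python
from h import *
plan(*g2w(-.13,.064),.018,GY); plan(*g2w(-.062,.064),.018,GY)
im,d=bot.camera("top"); save("t2",im[130:300,100:400].repeat(2,0).repeat(2,1))
P=cloud("top",d)
# roof front edge slat & side extents, garage frame
Q=P[(abs(P[...,2]-.062)<.004)&(abs(P[...,0]-.63)<.1)&(abs(P[...,1]-.02)<.15)][:,:2]-G
R=np.array([[np.cos(GY),-np.sin(GY)],[np.sin(GY),np.cos(GY)]]); Q=Q@R*1000
m=(abs(Q[:,1])<112)&(Q[:,0]<60)
Q=Q[m]; 
for lo in (-90,-30,30): 
    q=Q[abs(Q[:,1]-lo-30)<25]; print(lo,np.percentile(q[:,0],[0,1,2,98,99,100]).round(1))
f=Q[(Q[:,0]<-24)]; print("y ext",np.percentile(f[:,1],[0,1,99,100]).round(1))
```

```text
tool delta [ 1.2 -0.  40.6] mm; turn after about z -0.0001 yaw -0.0241 t 6.4
tool delta [69.2 -0.  40.6] mm; turn after about z -0.0001 yaw -0.0241 t 6.4
-90 [-41.  -39.3 -38.9  53.6  54.7  56.2]
-30 [-40.3 -40.1 -39.9  54.2  54.7  55.1]
30 [-39.8 -39.6 -39.3  53.4  54.7  55.9]
y ext [-106.2 -105.9  105.7  107. ]
```

View pics/t2.png

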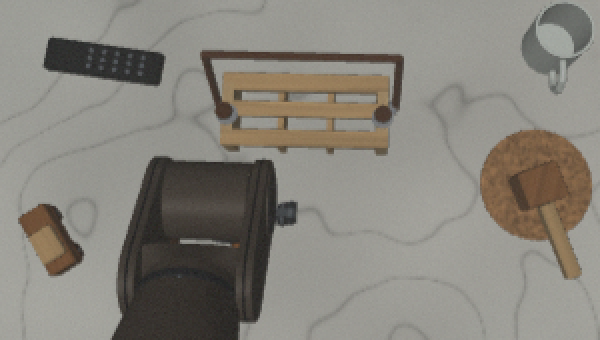

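The garage pose is confirmed to about 1 mm: roof front at -40, sides at ±106. I'll lower the car and insert its nose.

Request:
{"method": "drive_tool", "body": {"motion": [[0,0,0.02,0,0,0,0],[0,0,0.019,0,0,0,0],[0,0,0,0,0,0,0],[0.02,0,0,0,0,0,0],[0.02,0,0,0,0,0,0],[0.015,0,0,0,0,0,0],[0.01,0,0,0,0,0,0],[0.004,0,0,0,0,0,0],[0,0,0.0025,0,0,0,0],[0,0,0,0,0,0,0],[0,0,0,0,0,0,0.72],[0,0,0,0,0,0,0.72],[0,0,0,0,0,0,0.72],[0,0,-0.03,0,0,0,0.72],[0,0,-0.04,0,0,0,0.72],[-0.04,0,0,0,0,0,0],[-0.04,0,0,0,0,0,0],[0,0,0,0,0,0,0]]}}

```text
t: 8.25
eef_pos: [0.4861, 0.0879, 0.0843]
orientation: [[1.0, -0.023, -0.008], [-0.023, -1.0, 0.0], [-0.008, -0.0, -1.0]]
contact_force: [-0.3, -0.1, -0.4]
grip_width: 0.0181
gripper_force: 0.0
```

Run:
```python
from h import *
plan(*g2w(-.14,.064),.020,GY); plan(*g2w(-.058,.064),.020,GY)
x,y=g2w(-.075,.064)
rects(["side","top"],[(x,y)],rad=.05,hi=.05); print(bot.sense()["grip_width"],bot.sense()["contact_force"])
im,d=bot.camera("wrist"); save("w2",im)
```

```text
tool delta [10.  -0.2 64.2] mm; turn after about z 0.0005 yaw -0.0235 t 8.25
tool delta [92.  -0.1 63.5] mm; turn after about z 0.0005 yaw -0.0235 t 8.25
side [565.1  87. ] [66.6 77.2] long axis deg -1.7
top [575.2  90.9] [68.8 57.5] long axis deg 75.4
0.003352447130545409 [0.89617261 0.28545003 0.28667863]
```

View pics/w2.png

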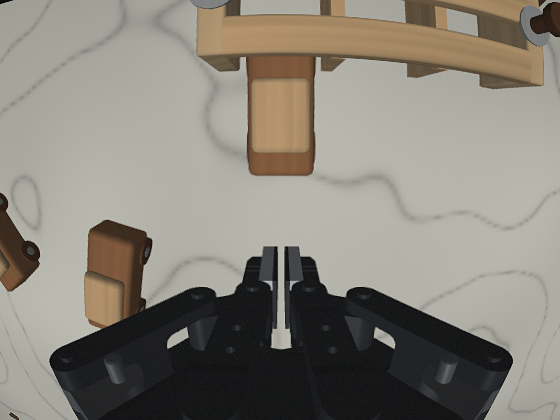

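The car's nose is squarely in the left bay, with its tail at (281,170). I'll lower the shut fingers and push.

Request:
{"method": "drive_tool", "body": {"motion": [[0,0,0.03,0,0,0,0],[0,0,0.03,0,0,0,0],[0,0,0.002,0,0,0,0],[0.02,0,0,0,0,0,0],[0.015,0,0,0,0,0,0],[0.012,0,0,0,0,0,0],[0.012,0,0,0,0,0,0],[0.012,0,0,0,0,0,0],[0.008,0,0,0,0,0,0],[0.006,0,0,0,0,0,0],[0,0,0,0,0,0,0]]}}

```text
t: 9.5
eef_pos: [0.578, 0.0852, 0.0246]
orientation: [[1.0, -0.024, -0.001], [-0.024, -1.0, -0.0], [-0.001, 0.0, -1.0]]
contact_force: [-0.1, -0.4, -0.3]
grip_width: -0.0001
gripper_force: 0.2
```

Request:
{"method": "drive_tool", "body": {"motion": [[0.002,0,0,0,0,0,0],[0.002,0,0,0,0,0,0],[0,0,0,0,0,0,0]]}}

```text
t: 9.8
eef_pos: [0.578, 0.0852, 0.0245]
orientation: [[1.0, -0.024, -0.011], [-0.024, -1.0, -0.0], [-0.011, 0.001, -1.0]]
contact_force: [-11.7, -1.4, 7.3]
grip_width: 0.0003
gripper_force: 5.4
```

Request:
{"method": "drive_tool", "body": {"motion": [[0.002,0,0,0,0,0,0],[0,0,0,0,0,0,0]]}}

```text
t: 10.0
eef_pos: [0.578, 0.0852, 0.0244]
orientation: [[1.0, -0.023, -0.016], [-0.023, -1.0, -0.001], [-0.016, 0.001, -1.0]]
contact_force: [-16.7, -0.5, 13.2]
grip_width: 0.0001
gripper_force: 8.2
```

Request:
{"method": "drive_tool", "body": {"motion": [[0.0015,0,0,0,0,0,0],[0,0,0,0,0,0,0]]}}

```text
t: 10.2
eef_pos: [0.578, 0.0852, 0.0244]
orientation: [[1.0, -0.023, -0.02], [-0.023, -1.0, -0.001], [-0.02, 0.001, -1.0]]
contact_force: [-20.1, -1.2, 15.9]
grip_width: -0.0002
gripper_force: 10.2
```

Seated: the push stopped at garage x ≈ -57 with the force rising. I'll retreat and re-measure the other cars.

Request:
{"method": "drive_tool", "body": {"motion": [[-0.03,0,0,0,0,0,0],[-0.03,0,-0.03,0,0,0,0],[0,-0.02,-0.05,0,0,0,1],[0,-0.05,-0.03,0,0,0,1],[0,-0.05,0,0,0,-0.12,1],[0,0,0,0,0,-0.12,1],[0,0,0,0,0,-0.12,1],[0,0,0,0,0,-0.12,1],[0,0,0,0,0,-0.12,1],[0,0,0,0,0,0,1]]}}

```text
t: 11.2
eef_pos: [0.5283, 0.1982, 0.1272]
orientation: [[0.839, 0.545, 0.002], [0.545, -0.839, 0.0], [0.002, 0.001, -1.0]]
contact_force: [0.1, 0.0, 0.3]
grip_width: 0.0856
gripper_force: 0.0
```

Run:
```python
from h import *
rects(["side","top"],[(.476,.355),(.446,.222)],rad=.075,hi=.05)
rects(["side","top"],[tuple(g2w(-.05,.064))],rad=.03,hi=.05)
pin("wrist","car1")
plan(.4765,.355,.12,np.deg2rad(33.5))
```

```text
side [476.6 355.5] [89.2 43.2] long axis deg 33.2
side [446.5 223.5] [41.4 90.2] long axis deg -16.8
top [502.5 357.3] [11.9 24.4] long axis deg -65.2
top [444.8 218.7] [41.4 90.1] long axis deg -15.4
side (np.float64(0.58555025185706), np.float64(0.08568145368803673)) none
top [593.2  83.5] [40.8  9. ] long axis deg 88.5
wrist car1 [0.4469 0.2196 0.0006] 0.94
wrist car1 [ 0.4781  0.3525 -0.0013] 0.93
wrist car1 [0.6308 0.0853 0.0032] 0.84
tool delta [  42.  -159.9    7. ] mm; turn after about z -0.01 yaw 0.5747 t 11.5
```

Request:
{"method": "drive_tool", "body": {"motion": [[0.01,-0.04,0,0,0,-0.01,1],[0.01,-0.04,0,0,0,0,1],[0.01,-0.04,0,0,0,0,1],[0.012,-0.04,0,0,0,0,1],[0,0,0.02,0,0,0,1],[0,0,0,0,0,0,1]]}}

```text
t: 12.1
eef_pos: [0.4728, 0.3549, 0.1044]
orientation: [[0.832, 0.554, -0.004], [0.554, -0.832, -0.002], [-0.005, -0.0, -1.0]]
contact_force: [-0.7, 0.1, -0.4]
grip_width: 0.0854
gripper_force: 0.0
```

Run:
```python
from h import *
plan(.4765,.3555,.0145,np.deg2rad(33.3))
rects(["side"],[(.476,.355)],rad=.075,hi=.05)
```

```text
tool delta [ 3.9  1.6 89.9] mm; turn after about z 0.0063 yaw 0.5875 t 12.1
side [476.  356.3] [89.3 42.6] long axis deg 33.8
```

Request:
{"method": "drive_tool", "body": {"motion": [[0.003,0.001,0.03,0,0,0,1],[0,0,0.035,0,0,0,1],[0,0,0.02,0,0,0,1],[0,0,0.004,0,0,0,1],[0,0,0,0,0,0,1],[0,0,0,0,0,0,0],[0,0,0,0,0,0,0],[0,0,0,0,0,0,0],[0,0,0,0,0,0,0],[0,0,0,0,0,0,0],[0,0,0,0,0,0,0],[0,0,-0.04,0,0,0,0],[0,0,-0.04,0,0,0,0],[0,0,0,0,0,0.15,0],[0,0,0,0,0,0.15,0],[0,0,0,0,0,0.15,0],[0,0,0,0,0,0.15,0],[0,0,0,0,0,0.012,0],[0,0,0,0,0,0,0]]}}

```text
t: 14.05
eef_pos: [0.4776, 0.3554, 0.0975]
orientation: [[1.0, -0.023, -0.001], [-0.023, -1.0, -0.0], [-0.001, 0.0, -1.0]]
contact_force: [-0.0, 1.1, -1.3]
grip_width: 0.0391
gripper_force: 40.6
```

Run:
```python
from h import *
plan(*g2w(-.13,-.0),.06,GY)
```

```text
tool delta [ 34.2 331.   37.6] mm; turn after about z 0.0006 yaw -0.0234 t 14.05
```

Request:
{"method": "drive_tool", "body": {"motion": [[0.0049,0.0473,0,0,0,0,0],[0.0049,0.0473,0,0,0,0,0],[0.0049,0.0473,0,0,0,0,0],[0.0049,0.0473,0,0,0,0,0],[0.0049,0.0473,0,0,0,0,0],[0.0049,0.0473,0,0,0,0,0],[0.0049,0.0473,0,0,0,0,0],[0,0,0.04,0,0,0,0],[0,0,0.025,0,0,0,0],[0,0,0,0,0,0,0],[0,0,0,0,0,0,0]]}}

```text
t: 15.15
eef_pos: [0.5035, 0.0237, 0.033]
orientation: [[1.0, -0.025, -0.001], [-0.025, -1.0, 0.0], [-0.001, -0.0, -1.0]]
contact_force: [1.0, -0.1, -0.1]
grip_width: 0.0392
gripper_force: 40.8
```

Run:
```python
from h import *
plan(*g2w(-.062,-.0),.019,GY)
x,y=g2w(-.13,0); rects(["side"],[(x,y)],rad=.08,hi=.06,lo=.005); rects(["top"],[(x,y)],rad=.08,hi=.06,lo=.005)
```

```text
tool delta [68.5  0.  13.9] mm; turn after about z -0.0008 yaw -0.0248 t 15.15
side [484.9  33.6] [152.9  99.3] long axis deg 61.4
top (np.float64(0.5040374382029145), np.float64(0.023619700488626057)) none
```

Request:
{"method": "drive_tool", "body": {"motion": [[0,0,0.0135,0,0,0,0],[0,0,0,0,0,0,0],[0.02,0,0,0,0,0,0],[0.02,0,0,0,0,0,0],[0.015,0,0,0,0,0,0],[0.01,0,0,0,0,0,0],[0.004,0,0,0,0,0,0],[0,0,0.0025,0,0,0,0],[0,0,0,0,0,0,0],[0,0,0,0,0,0,0.7],[0,0,0,0,0,0,0.7],[0,0,0,0,0,0,0.7],[0,0,-0.03,0,0,0,0.7],[0,0,-0.04,0,0,0,0.7],[-0.04,0,0,0,0,0,0],[-0.045,0,0,0,0,0,0],[0,0,0,0,0,0,0],[0,0,0,0,0,0,0]]}}

```text
t: 17.05
eef_pos: [0.4863, 0.0242, 0.0862]
orientation: [[1.0, -0.026, -0.001], [-0.026, -1.0, 0.0], [-0.001, -0.0, -1.0]]
contact_force: [0.8, 0.3, 0.7]
grip_width: 0.0016
gripper_force: 0.0
```

Run:
```python
from h import *
plan(*g2w(-.14,.0),.024,GY); plan(*g2w(-.058,.0),.024,GY)
im,d=bot.camera("wrist"); save("w3",im)
```

```text
tool delta [ 7.8  0.2 62.2] mm; turn after about z -0.0023 yaw -0.0263 t 17.05
tool delta [89.8 -0.  62.1] mm; turn after about z -0.0023 yaw -0.0263 t 17.05
```

View pics/w3.png

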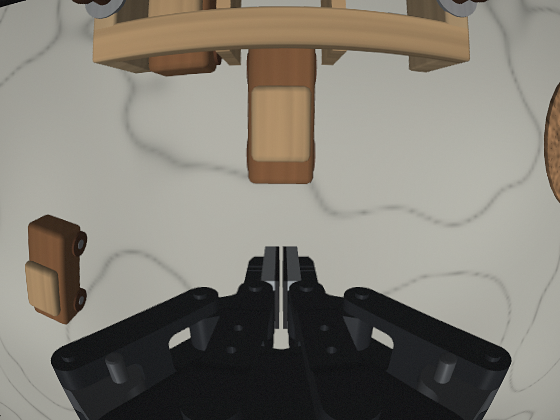

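The second car's nose is in the middle bay (tail at (281,180)), and the first is parked at (183,62). Pushing it in the same way.

Request:
{"method": "drive_tool", "body": {"motion": [[0,0,0.03,0,0,0,0],[0,0,0.03,0,0,0,0],[0,0,0.002,0,0,0,0],[0.02,0,0,0,0,0,0],[0.013,0,0,0,0,0,0],[0.012,0,0,0,0,0,0],[0.012,0,0,0,0,0,0],[0.012,0,0,0,0,0,0],[0.008,0,0,0,0,0,0],[0.008,0,0,0,0,0,0],[0,0,0,0,0,0,0]]}}

```text
t: 18.2
eef_pos: [0.5738, 0.0217, 0.0252]
orientation: [[1.0, -0.026, 0.001], [-0.026, -1.0, -0.0], [0.001, 0.0, -1.0]]
contact_force: [-0.6, 0.7, -0.3]
grip_width: 0.0
gripper_force: 0.0
```

Request:
{"method": "drive_tool", "body": {"motion": [[0.002,0,0,0,0,0,0],[0.002,0,0,0,0,0,0],[0,0,0,0,0,0,0]]}}

```text
t: 18.5
eef_pos: [0.5765, 0.0217, 0.0249]
orientation: [[1.0, -0.026, -0.0], [-0.026, -1.0, 0.0], [-0.0, -0.0, -1.0]]
contact_force: [0.0, 0.5, -0.8]
grip_width: -0.0
gripper_force: 0.1
```

Request:
{"method": "drive_tool", "body": {"motion": [[0.002,0,0,0,0,0,0],[0,0,0,0,0,0,0]]}}

```text
t: 18.7
eef_pos: [0.5765, 0.0217, 0.0248]
orientation: [[1.0, -0.026, -0.006], [-0.026, -1.0, 0.0], [-0.006, -0.0, -1.0]]
contact_force: [-6.5, -0.3, 5.8]
grip_width: 0.0
gripper_force: 3.1
```

Request:
{"method": "drive_tool", "body": {"motion": [[0.001,0,0,0,0,0,0],[0,0,0,0,0,0,0]]}}

```text
t: 18.9
eef_pos: [0.5765, 0.0217, 0.0247]
orientation: [[1.0, -0.026, -0.009], [-0.026, -1.0, 0.0], [-0.009, -0.0, -1.0]]
contact_force: [-7.8, -0.2, 8.3]
grip_width: 0.0002
gripper_force: 4.4
```

Request:
{"method": "drive_tool", "body": {"motion": [[-0.03,0,0,0,0,0,0],[-0.03,0,-0.03,0,0,0,0],[0,-0.01,-0.05,0,0,0,1],[-0.018,-0.047,-0.02,0,0,0,1],[-0.018,-0.047,0,0,0,0,1],[-0.018,-0.047,0,0,0,0,1],[-0.018,-0.047,0,0,0,0,1],[0,0,0,0,0,0.13,1],[0,0,0,0,0,0.13,1],[0,0,0,0,0,0,1],[0,0,0,0,0,0,1]]}}

```text
t: 20.0
eef_pos: [0.4546, 0.2182, 0.1226]
orientation: [[0.96, -0.28, 0.0], [-0.28, -0.96, 0.0], [0.0, -0.0, -1.0]]
contact_force: [0.0, 0.8, -0.0]
grip_width: 0.0851
gripper_force: 0.0
```

Run:
```python
from h import *
plan(.4462,.2215,.0155,np.deg2rad(-16.3))
rects(["side"],[(.446,.222)],rad=.075,hi=.05)
```

```text
tool delta [ -9.   -0.8 107.1] mm; turn after about z 0.0009 yaw -0.2836 t 20.0
side [446.4 224.1] [42.3 91.3] long axis deg -17.1
```

Request:
{"method": "drive_tool", "body": {"motion": [[-0.009,-0.001,0.03,0,0,0,1],[0,0,0.04,0,0,0,1],[0,0,0.025,0,0,0,1],[0,0,0.01,0,0,0,1],[0,0,0,0,0,0,1],[0,0,0,0,0,0,0],[0,0,0,0,0,0,0],[0,0,0,0,0,0,0],[0,0,0,0,0,0,0],[0,0,0,0,0,0,0],[0,0,0,0,0,0,0],[0,0,-0.04,0,0,0,0],[0,0,-0.04,0,0,0,0],[0,0,0,0,0,-0.13,0],[0,0,0,0,0,-0.13,0],[0,0,0,0,0,0,0],[0,0,0,0,0,0,0]]}}

```text
t: 21.75
eef_pos: [0.4456, 0.2216, 0.097]
orientation: [[1.0, -0.029, -0.001], [-0.029, -1.0, -0.0], [-0.001, 0.0, -1.0]]
contact_force: [-0.0, 0.4, -1.7]
grip_width: 0.039
gripper_force: 40.9
```

Run:
```python
from h import *
plan(*g2w(-.13,-.064),.06,GY)
```

```text
tool delta [ 64.5 260.2  37. ] mm; turn after about z -0.0049 yaw -0.0289 t 21.75
```

Request:
{"method": "drive_tool", "body": {"motion": [[0.0107,0.0433,0,0,0,-0.005,0],[0.0107,0.0433,0,0,0,0,0],[0.0107,0.0433,0,0,0,0,0],[0.0107,0.0433,0,0,0,0,0],[0.0107,0.0433,0,0,0,0,0],[0.0107,0.0433,0,0,0,0,0],[0,0,0.04,0,0,0,0],[0,0,0.025,0,0,0,0],[0,0,0,0,0,0,0],[0,0,0,0,0,0,0]]}}

```text
t: 22.75
eef_pos: [0.5042, -0.0393, 0.0321]
orientation: [[1.0, -0.022, -0.002], [-0.022, -1.0, 0.0], [-0.002, -0.0, -1.0]]
contact_force: [-0.4, -0.4, -0.9]
grip_width: 0.0389
gripper_force: 40.9
```

Run:
```python
from h import *
plan(*g2w(-.062,-.064),.019,GY)
```

```text
tool delta [66.4  1.3 13. ] mm; turn after about z 0.0018 yaw -0.0222 t 22.75
```

Request:
{"method": "drive_tool", "body": {"motion": [[0,0.001,0.0125,0,0,0.002,0],[0,0,0,0,0,0,0],[0.02,0,0,0,0,0,0],[0.02,0,0,0,0,0,0],[0.015,0,0,0,0,0,0],[0.008,0,0,0,0,0,0],[0.003,0,0,0,0,0,0],[0,0,0.0025,0,0,0,0],[0,0,0,0,0,0,0],[0,0,0,0,0,0,0.7],[0,0,0,0,0,0,0.7],[0,0,0,0,0,0,0.7],[0,0,-0.03,0,0,0,0.7],[0,0,-0.04,0,0,0,0.7],[-0.04,0,0,0,0,0,0],[-0.045,0,0,0,0,0,0],[0,0,0,0,0,0,0],[0,0,0,0,0,0,0]]}}

```text
t: 24.55
eef_pos: [0.4841, -0.0397, 0.0869]
orientation: [[1.0, -0.024, -0.001], [-0.024, -1.0, 0.0], [-0.001, -0.0, -1.0]]
contact_force: [0.4, 0.6, 1.0]
grip_width: 0.0015
gripper_force: 0.0
```

Run:
```python
from h import *
plan(*g2w(-.058,-.064),.024,GY)
im,d=bot.camera("wrist"); save("w4",im)
```

```text
tool delta [90.4  0.3 62.8] mm; turn after about z 0.0004 yaw -0.0236 t 24.55
```

View pics/w4.png

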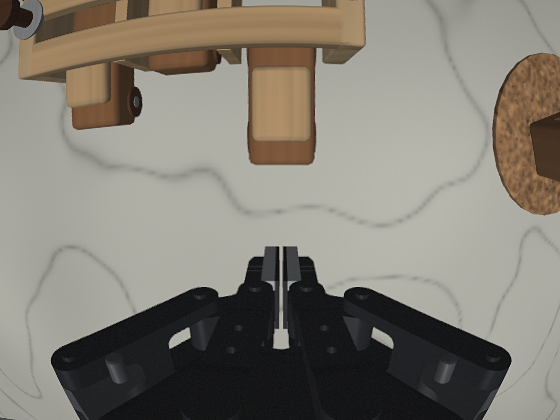

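The third car's nose is in the right bay (tail at (281,160)). The left car has been knocked partly out, with its tail at (103,125), so I'll push it in again after this one.

Request:
{"method": "drive_tool", "body": {"motion": [[0,0,0.03,0,0,0,0],[0,0,0.03,0,0,0,0],[0,0,0.002,0,0,0,0],[0.02,0,0,0,0,0,0],[0.013,0,0,0,0,0,0],[0.012,0,0,0,0,0,0],[0.012,0,0,0,0,0,0],[0.012,0,0,0,0,0,0],[0.008,0,0,0,0,0,0],[0.008,0,0,0,0,0,0],[0.002,0,0,0,0,0,0],[0,0,0,0,0,0,0]]}}

```text
t: 25.8
eef_pos: [0.5728, -0.042, 0.0254]
orientation: [[1.0, -0.023, 0.0], [-0.023, -1.0, -0.0], [0.0, 0.0, -1.0]]
contact_force: [0.8, 0.1, -0.4]
grip_width: -0.0001
gripper_force: 0.0
```

Request:
{"method": "drive_tool", "body": {"motion": [[0.002,0,0,0,0,0,0],[0.002,0,0,0,0,0,0],[0,0,0,0,0,0,0]]}}

```text
t: 26.1
eef_pos: [0.5752, -0.042, 0.0252]
orientation: [[1.0, -0.023, -0.004], [-0.023, -1.0, 0.0], [-0.004, -0.0, -1.0]]
contact_force: [-5.4, 0.1, 2.8]
grip_width: 0.0001
gripper_force: 2.4
```

Request:
{"method": "drive_tool", "body": {"motion": [[0.002,0,0,0,0,0,0],[0,0,0,0,0,0,0]]}}

```text
t: 26.3
eef_pos: [0.5752, -0.042, 0.0251]
orientation: [[1.0, -0.022, -0.01], [-0.022, -1.0, 0.001], [-0.01, -0.001, -1.0]]
contact_force: [-10.8, -0.5, 7.4]
grip_width: -0.0003
gripper_force: 5.4
```

Request:
{"method": "drive_tool", "body": {"motion": [[-0.03,0,0,0,0,0,0],[-0.04,0,0,0,0,0,0],[-0.025,-0.02,-0.04,0,0,0,0],[0,-0.036,-0.02,0,0,0,0],[0,-0.036,0,0,0,0,0],[0,-0.036,0,0,0,0,0],[0,0,0,0,0,0,0],[0,0,0,0,0,0,0]]}}

```text
t: 27.1
eef_pos: [0.4875, 0.0881, 0.0847]
orientation: [[1.0, -0.021, 0.002], [-0.021, -1.0, -0.0], [0.002, 0.0, -1.0]]
contact_force: [0.6, -0.2, -0.2]
grip_width: 0.0001
gripper_force: 0.0
```

Run:
```python
from h import *
plan(*g2w(-.058,.064),.024,GY)
im,d=bot.camera("wrist"); save("w5",im)
```

```text
tool delta [90.   0.3 60.9] mm; turn after about z 0.0027 yaw -0.0213 t 27.1
```

View pics/w5.png

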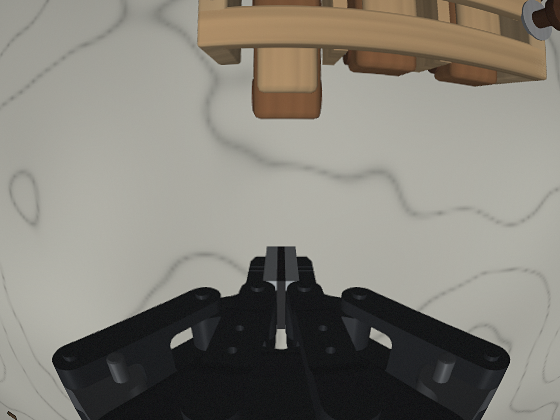

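The left car is still straight in its bay, its tail at (287,115), about 3 cm out. I'll push it home again.

Request:
{"method": "drive_tool", "body": {"motion": [[0,0,0.03,0,0,0,0],[0,0,0.03,0,0,0.002,0],[0,0,0,0,0,0,0],[0.02,0,0,0,0,0,0],[0.014,0,0,0,0,0,0],[0.012,0,0,0,0,0,0],[0.012,0,0,0,0,0,0],[0.012,0,0,0,0,0,0],[0.008,0,0,0,0,0,0],[0.008,0,0,0,0,0,0],[0.002,0,0,0,0,0,0],[0,0,0,0,0,0,0]]}}

```text
t: 28.35
eef_pos: [0.5755, 0.0853, 0.0244]
orientation: [[1.0, -0.025, 0.001], [-0.025, -1.0, -0.0], [0.001, -0.0, -1.0]]
contact_force: [-0.3, 0.1, 0.4]
grip_width: 0.0002
gripper_force: 0.0
```

Request:
{"method": "drive_tool", "body": {"motion": [[0.002,0,0,0,0,0,0],[0.002,0,0,0,0,0,0],[0,0,0,0,0,0,0]]}}

```text
t: 28.65
eef_pos: [0.578, 0.0853, 0.0242]
orientation: [[1.0, -0.025, -0.003], [-0.025, -1.0, 0.0], [-0.003, 0.0, -1.0]]
contact_force: [-3.8, -0.5, 2.6]
grip_width: -0.0002
gripper_force: 2.0
```

Request:
{"method": "drive_tool", "body": {"motion": [[0.002,0,0,0,0,0,0],[0,0,0,0,0,0,0]]}}

```text
t: 28.85
eef_pos: [0.578, 0.0853, 0.0241]
orientation: [[1.0, -0.025, -0.009], [-0.025, -1.0, -0.0], [-0.009, 0.0, -1.0]]
contact_force: [-10.3, -0.8, 7.5]
grip_width: 0.0004
gripper_force: 4.9
```

All three cars are seated. Now the bar: I'll retreat, lift, and turn so the fingers close across it.

Request:
{"method": "drive_tool", "body": {"motion": [[-0.03,0,0,0,0,0,0],[-0.03,0,-0.03,0,0,0,0],[0,0,-0.05,0,0,-0.1428,0],[0,0,-0.05,0,0,-0.1428,0.6],[0,0,-0.05,0,0,-0.1428,0.6],[0,0,0,0,0,-0.1428,0.6],[0,0,0,0,0,-0.1428,0.6],[0,0,0,0,0,-0.1428,0.6],[0,0,0,0,0,-0.1428,0.6],[0,0,0,0,0,-0.1428,0.6],[0,0,0,0,0,-0.1428,0.6],[0,0,0,0,0,-0.1428,0.6],[0,0,0,0,0,-0.1428,0.6],[0,0,0,0,0,0,0.6]]}}

```text
t: 30.25
eef_pos: [0.5216, 0.0867, 0.2048]
orientation: [[0.025, 1.0, 0.002], [1.0, -0.025, 0.0], [0.0, 0.002, -1.0]]
contact_force: [0.0, 0.2, 0.4]
grip_width: 0.0513
gripper_force: 0.0
```

Run:
```python
from h import *
im,d=bot.camera("top"); P=cloud("top",d)
Q=P[(P[...,2]>.11)&(P[...,2]<.15)&(abs(P[...,0]-.69)<.04)&(abs(P[...,1]-.02)<.11)]
print("bar",len(Q),np.median(Q,0), Q[:,2].max())
R=np.array([[np.cos(GY),-np.sin(GY)],[np.sin(GY),np.cos(GY)]]); q=(Q[:,:2]-G)@R
print("gx range",np.percentile(q[:,0],[2,50,98]),np.percentile(Q[:,2],[2,50,98]))
pin("side","bar_mid")
plan(*g2w(.0625,0),.2,GY+np.pi/2)
```

```text
bar 381 [0.69179809 0.02044429 0.1342303 ] 0.13918296294616495
gx range [0.05373581 0.05781854 0.06341143] [0.12943683 0.1342303  0.13770273]
side bar_mid [0.6995 0.017  0.1297] 0.74
tool delta [-62.8 176.9   4.8] mm; turn after about z -0.0038 yaw 1.543 t 30.4
```

Request:
{"method": "drive_tool", "body": {"motion": [[-0.0157,0.0436,0,0,0,-0.004,0.6],[-0.0157,0.0436,0,0,0,0,0.6],[-0.0157,0.0436,0,0,0,0,0.6],[-0.0157,0.0436,0,0,0,0,0.6],[0,0,0.02,0,0,0,0.6],[0,0,0,0,0,0,0.6],[0,0,0,0,0,0,0.6]]}}

```text
t: 31.1
eef_pos: [0.6933, 0.0203, 0.1834]
orientation: [[0.022, 1.0, -0.002], [1.0, -0.022, 0.0], [0.0, -0.002, -1.0]]
contact_force: [0.2, 0.4, 0.5]
grip_width: 0.0511
gripper_force: 0.0
```

Run:
```python
from h import *
plan(*g2w(.060,0),.113,GY+np.pi/2)
```

```text
tool delta [-1.2  0.9 70.4] mm; turn after about z 0.0019 yaw 1.5487 t 31.1
```

Request:
{"method": "drive_tool", "body": {"motion": [[0,0,0.03,0,0,0,0.6],[0,0,0.03,0,0,0,0.6],[0,0,0.01,0,0,0,0.6],[0,0,0,0,0,0,0],[0,0,0,0,0,0,0],[0,0,0,0,0,0,0],[0,0,0,0,0,0,0],[0,0,0,0,0,0,0],[0,0,0,0,0,0,0]], "force": 25}}

```text
t: 32.0
eef_pos: [0.6955, 0.0201, 0.1167]
orientation: [[0.021, 1.0, 0.004], [1.0, -0.021, -0.0], [0.0, 0.004, -1.0]]
contact_force: [-0.1, 1.1, 5.2]
grip_width: 0.0088
gripper_force: 25.2
```

Run:
```python
from h import *
s=bot.sense(); p=s["eef_pos"]; R=np.array([[np.cos(GY),-np.sin(GY)],[np.sin(GY),np.cos(GY)]])
gx,gy=(p[:2]-G)@R; print("tcp garage",gx,gy,p[2])
a0=np.pi/2+np.arctan2(gx-.02, .102); print(a0)
# hinge offset so that bar (pinned at tcp+dz) is on circle; rows
zt=.017; b0=np.array([gx-.02,p[2]+zt-.028]); print("r",np.hypot(*b0)); a0=np.arctan2(b0[1],-b0[0])
A=np.linspace(a0,0,21); X=-.11*np.cos(A);Z=.11*np.sin(A)
for i in range(20): print(i,round((X[i+1]-X[i])*1000,1),round(-(Z[i+1]-Z[i])*1000,1))
print("fix",(X[0]-b0[0])*1000,(Z[0]-b0[1])*1000)
```

```text
tcp garage 0.06151426042977825 0.0010420787854666103 0.11670585889880317
1.9573247734228008
r 0.1135656744996706
0 -10.1 -3.4
1 -10.4 -2.4
2 -10.6 -1.4
3 -10.7 -0.4
4 -10.7 0.7
5 -10.6 1.7
6 -10.3 2.7
7 -10.0 3.7
8 -9.6 4.7
9 -9.1 5.6
10 -8.5 6.4
11 -7.9 7.2
12 -7.1 8.0
13 -6.3 8.6
14 -5.5 9.2
15 -4.5 9.7
16 -3.6 10.1
17 -2.6 10.4
18 -1.6 10.6
19 -0.5 10.7
fix -1.3034426153791314 -3.3188961999458257
```

Request:
{"method": "drive_tool", "body": {"motion": [[0,-0.0101,-0.0034,0,0,0,0],[0,-0.0104,-0.0024,0,0,0,0],[0,-0.0106,-0.0014,0,0,0,0],[0,-0.0107,-0.0004,0,0,0,0],[0,-0.0107,0.0007,0,0,0,0],[0,-0.0106,0.0017,0,0,0,0],[0,-0.0103,0.0027,0,0,0,0],[0,-0.01,0.0037,0,0,0,0],[0,-0.0096,0.0047,0,0,0,0],[0,-0.0091,0.0056,0,0,0,0]]}}

```text
t: 33.0
eef_pos: [0.5934, 0.0223, 0.1049]
orientation: [[0.021, 1.0, 0.005], [1.0, -0.021, 0.0], [0.0, 0.005, -1.0]]
contact_force: [1.2, 0.7, 5.3]
grip_width: 0.0091
gripper_force: 26.8
```

Request:
{"method": "drive_tool", "body": {"motion": [[0,-0.0085,0.0064,0,0,0,0],[0,-0.0079,0.0072,0,0,0,0],[0,-0.0071,0.008,0,0,0,0],[0,-0.0063,0.0086,0,0,0,0],[0,-0.0055,0.0092,0,0,0,0],[0,-0.0045,0.0097,0,0,0,0],[0,-0.0036,0.0101,0,0,0,0],[0,-0.0026,0.009,0,0,0,0],[0,0,0,0,0,0,0]]}}

```text
t: 33.9
eef_pos: [0.5457, 0.0231, 0.0329]
orientation: [[0.021, 1.0, 0.0], [1.0, -0.021, 0.0], [0.0, 0.0, -1.0]]
contact_force: [5.2, 1.4, -2.5]
grip_width: 0.0087
gripper_force: 26.9
```

Run:
```python
from h import *
s=bot.sense(); p=s["eef_pos"]; R=np.array([[np.cos(GY),-np.sin(GY)],[np.sin(GY),np.cos(GY)]])
print("tcp garage",(p[:2]-G)@R,p[2])
im,d=bot.camera("side"); save("s5",im[100:340,120:420].repeat(2,0).repeat(2,1)); P=cloud("side",d)
q=(P[...,:2]-G)@R; m=(abs(q[...,0]+.087)<.02)&(P[...,2]>.012)&(P[...,2]<.09)&((abs(q[...,1]-.085)<.03)|(abs(q[...,1]+.085)<.03))
for sg in(1,-1):
    k=m&(q[...,1]*sg>0); print(sg,k.sum(), np.percentile(q[k][:,0],[5,50,95]) if k.sum() else'', np.percentile(P[k][:,2],[5,50,95,99]) if k.sum() else '')
```

```text
tcp garage [-0.08838624  0.00052627] 0.032879620057059106
1 75 [-0.09156731 -0.08795639 -0.0819676 ] [0.04786792 0.05306043 0.05639459 0.05698919]
-1 44 [-0.09092356 -0.08745562 -0.07973747] [0.04905891 0.05306379 0.05634446 0.05678718]
```

View pics/s5.png

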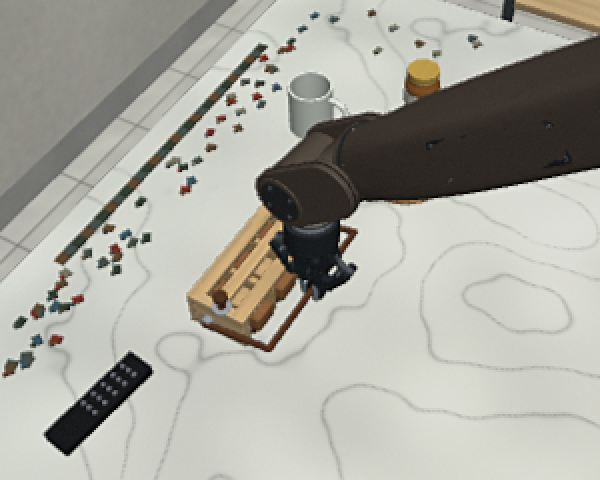

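The bar is in front of the cars, its centre still about 51 mm high and coming down. 23 mm left to go.

Request:
{"method": "drive_tool", "body": {"motion": [[0,-0.0013,0.008,0,0,0,0],[0,-0.0008,0.008,0,0,0,0],[0,-0.0004,0.0055,0,0,0,0],[0,0,0.002,0,0,0,0],[0,0,0,0,0,0,0],[0,0,0,0,0,0,0]]}}

```text
t: 34.55
eef_pos: [0.5436, 0.0232, 0.011]
orientation: [[0.021, 1.0, 0.0], [1.0, -0.021, -0.0], [-0.0, 0.0, -1.0]]
contact_force: [4.6, 1.4, -2.0]
grip_width: 0.0086
gripper_force: 27.5
```

```bash
cat >> h.py <<'E'
def bar():
    R=np.array([[np.cos(GY),-np.sin(GY)],[np.sin(GY),np.cos(GY)]])
    print(bot.sense()["eef_pos"])
    for c in("side","top"):
        im,d=bot.camera(c); P=cloud(c,d)
        q=(P[...,:2]-G)@R; m=(abs(q[...,0]+.087)<.02)&(P[...,2]>.012)&(P[...,2]<.09)&(abs(abs(q[...,1])-.085)<.03)
        for sg in(1,-1):
            k=m&(q[...,1]*sg>0)
            if k.sum()>5: print(c,sg,k.sum(),np.percentile(q[k][:,0],[5,50,95]).round(4),np.percentile(P[k][:,2],[5,50,95,99]).round(4))
E
python3 -c "
from h import *
bar()"
```

```text
[0.54361666 0.02317785 0.01097265]
side 1 73 [-0.0938 -0.0898 -0.0853] [0.027  0.0316 0.0345 0.0353]
side -1 48 [-0.0925 -0.0893 -0.0724] [0.0267 0.0314 0.0367 0.0388]
top -1 97 [-0.0945 -0.0895 -0.0822] [0.0283 0.0315 0.0349 0.0355]
```

Request:
{"method": "drive_tool", "body": {"motion": [[0,0,0.0016,0,0,0,0],[0,0,0,0,0,0,0],[0,0,0,0,0,0,0.35],[0,0,0,0,0,0,0.35],[0,0,0,0,0,0,0.35],[0,0,-0.03,0,0,0,0.35],[0,0,-0.04,0,0,0,0.35],[0,0,-0.04,0,0,0,0.35],[0,0,-0.04,0,0,0,0.7],[-0.05,0,0,0,0,0.15,0.7],[-0.049,-0.007,0,0,0,0.15,0.7],[0,0,0,0,0,0.15,0.7],[0,0,0,0,0,0.15,0.7],[0,0,0,0,0,0.15,0.7],[0,0,0,0,0,0.15,0.7],[0,0,0,0,0,0.15,0.7],[0,0,0,0,0,0.15,0.7],[0,0,0,0,0,0,0.7],[0,0,0,0,0,0,0.7]]}}

```text
t: 36.55
eef_pos: [0.5266, -0.0738, 0.1592]
orientation: [[0.938, 0.346, -0.002], [0.346, -0.938, 0.0], [-0.001, -0.001, -1.0]]
contact_force: [-0.6, 0.6, -0.2]
grip_width: 0.06
gripper_force: 0.0
```

Run:
```python
from h import *
bar()
for c in("side","top"):
    pin(c,"bar_mid"); pin(c,"mallet"); 
    im,d=bot.camera(c); P=cloud(c,d)
    x,y=.548,-.280
    near=(np.hypot(P[...,0]-x,P[...,1]-y)<.05)
    def rr(m,lab):
        Q=P[m][:,:2]; r=cv2.minAreaRect((Q*1000).astype(np.float32)); print(c,lab,m.sum(),np.round(r[0],1),np.round(r[1],1),r[2])
    rr(near&(P[...,2]>.0655)&(P[...,2]<.075),"headtop")
    u=np.array([-np.cos(.33),-np.sin(.33)]); s=(P[...,0]-x)*u[0]+(P[...,1]-y)*u[1]; t=(P[...,0]-x)*-u[1]+(P[...,1]-y)*u[0]
    k=(s>.03)&(s<.14)&(abs(t)<.03)&(P[...,2]>.046)&(P[...,2]<.056)
    rr(k,"handletop"); print(np.median(P[k][:,2]))
```

```text
[ 0.52664406 -0.07380491  0.15921779]
side 1 74 [-0.0933 -0.09   -0.0836] [0.0266 0.0304 0.0343 0.035 ]
side -1 63 [-0.093  -0.089  -0.0734] [0.0263 0.031  0.0359 0.0371]
top 1 92 [-0.0952 -0.0907 -0.0783] [0.0264 0.0302 0.0337 0.0346]
side bar_mid [0.5448 0.0218 0.0283] 0.74
side mallet [ 0.5483 -0.2851  0.0038] 0.63
side headtop 174 [ 547.2 -279.9] [46.7 55.8] 19.2408447265625
side handletop 140 [ 476.2 -304.9] [91.8 24.3] 18.287351608276367
0.04982690509364718
top bar_mid [0.5451 0.0242 0.0268] 0.62
top mallet [ 0.5436 -0.276   0.0066] 0.67
top headtop 398 [ 545.6 -280.5] [47.7 54.5] 19.878747940063477
top handletop 288 [ 474.6 -306. ] [95.1 19.9] 19.638742446899414
0.04935601854544619
```

The bar is level (centre about 28 mm). Now the mallet: head at (0.546,-0.280), heading 19.4°.

Run:
```python
from h import *
plan(.501,-.2962,.019,.339)
```

```text
tool delta [-100.8  199.9  140.7] mm; turn after about z 0.0108 yaw 0.3498 t 37.15
```

Request:
{"method": "drive_tool", "body": {"motion": [[-0.0202,0.04,0,0,0,0,0.7],[-0.0202,0.04,0,0,0,0,0.7],[-0.0202,0.04,0,0,0,0,0.7],[-0.0202,0.04,0,0,0,0,0.7],[-0.02,0.04,0,0,0,0.011,0.7],[0,0,0.04,0,0,0,0.7],[0,0,0,0,0,0,0.7],[0,0,0,0,0,0,0.7]]}}

```text
t: 37.95
eef_pos: [0.5002, -0.2953, 0.1186]
orientation: [[0.943, 0.332, -0.003], [0.332, -0.943, 0.003], [-0.002, -0.003, -1.0]]
contact_force: [1.3, -0.3, 0.3]
grip_width: 0.0599
gripper_force: 0.0
```

Run:
```python
from h import *
plan(.501,-.2962,.019,.339)
pin("wrist","mallet")
im,d=bot.camera("wrist"); save("w6",im)
```

```text
tool delta [ 0.6  1.4 99.6] mm; turn after about z -0.0002 yaw 0.3388 t 37.95
wrist mallet [ 0.546  -0.2788  0.0009] 0.93
```

View pics/w6.png

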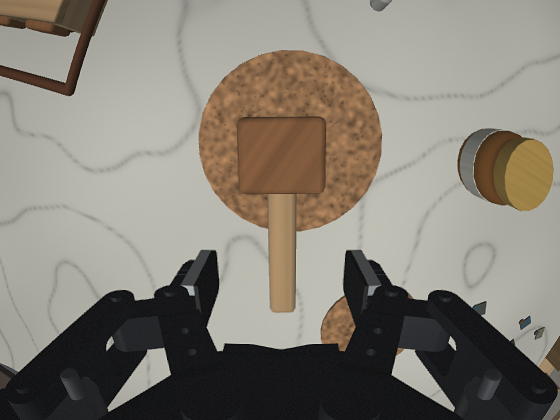

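The mallet is aligned: head (281,155), handle (282,255) between the fingers. I'll go down and grip it.

Request:
{"method": "drive_tool", "body": {"motion": [[0,0.0005,0.03,0,0,0,0.7],[0,0,0.035,0,0,0,0.7],[0,0,0.025,0,0,0,0.7],[0,0,0.009,0,0,0,0.7],[0,0,0,0,0,0,0.7],[0,0,0,0,0,0,0],[0,0,0,0,0,0,0],[0,0,0,0,0,0,0],[0,0,0,0,0,0,0],[0,0,0,0,0,0,0],[0,0,0,0,0,0,0],[0,0,0,0,0,0,0]], "force": 100}}

```text
t: 39.3
eef_pos: [0.5022, -0.2974, 0.0229]
orientation: [[0.943, 0.332, 0.002], [0.332, -0.943, -0.001], [0.002, 0.002, -1.0]]
contact_force: [-1.2, 2.3, 5.6]
grip_width: 0.0181
gripper_force: 97.4
```

Request:
{"method": "drive_tool", "body": {"motion": [[0,0,-0.02,0,0,0,0],[0,0,-0.03,0,0,0,0],[0,0,-0.04,0,0,0,0],[0,0,-0.04,0,0,0,0],[0,0,-0.02,0,0,0,0],[0,0,0,0,0,0,0],[0,0,0,0,0,0,0]]}}

```text
t: 40.0
eef_pos: [0.5006, -0.2964, 0.1699]
orientation: [[0.943, 0.332, -0.001], [0.332, -0.943, 0.001], [-0.001, -0.001, -1.0]]
contact_force: [0.2, -0.0, -2.9]
grip_width: 0.018
gripper_force: 97.9
```

Run:
```python
from h import *
s=bot.sense(); R=np.array(s["orientation"]);p=s["eef_pos"]
# measured head bottom center relative to tool
for c in("side","top"):
    im,d=bot.camera(c); P=cloud(c,d)
    L=(P-p)@R   # tool coords
    m=(abs(L[...,0]-.048)<.04)&(abs(L[...,1])<.04)&(L[...,2]<-.03)&(L[...,2]>-.07)
    q=L[m]; 
    if m.sum()>20: r=cv2.minAreaRect((q[:,:2]*1000).astype(np.float32)); print(c,m.sum(),np.round(r[0]),np.round(r[1]),r[2],np.percentile(q[:,2],[5,50,95]))
for sg in(1,-1):
    x,y=g2w(0,.1*sg); t=np.array([.048,.0,0]); cy=np.cos(.339),np.sin(.339)
    plan(x-.048*cy[0],y-.048*cy[1],.145,.339)
```

```text
side 275 [41. -7.] [64. 63.] 89.539306640625 [-0.05057405 -0.04628341 -0.03249671]
top 451 [ 51. -16.] [83. 43.] 54.74034881591797 [-0.04733467 -0.04494844 -0.03803096]
tool delta [ 219.1 -347.1   23.8] mm; turn after about z -0.0004 yaw 0.3386 t 40.1
tool delta [ 148.2 -160.1   23.2] mm; turn after about z -0.0004 yaw 0.3386 t 40.1
```

The mallet is held, with its lower face 17 mm below the TCP. Right peg first.

Request:
{"method": "drive_tool", "body": {"motion": [[0.0296,-0.032,0,0,0,0,0],[0.0296,-0.032,0,0,0,0,0],[0.0296,-0.032,0,0,0,0,0],[0.0296,-0.032,0,0,0,0,0],[0.0296,-0.032,0,0,0,0,0],[0,0,0.03,0,0,0,0],[0,0,0,0,0,0,0],[0,0,0,0,0,0,0]]}}

```text
t: 40.9
eef_pos: [0.5858, -0.0964, 0.138]
orientation: [[0.943, 0.332, -0.006], [0.332, -0.943, 0.002], [-0.005, -0.004, -1.0]]
contact_force: [-0.9, -0.0, -2.2]
grip_width: 0.0181
gripper_force: 98.1
```

Run:
```python
from h import *
x,y=g2w(0,-.1); plan(x-.048*np.cos(.339),y-.048*np.sin(.339),.107,.339)
im,d=bot.camera("wrist"); save("w7",im)
```

```text
tool delta [ 0.9 -0.6 31. ] mm; turn after about z -0.0005 yaw 0.3385 t 40.9
```

View pics/w7.png

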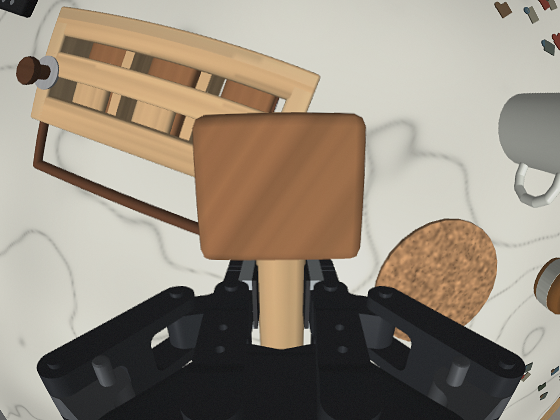

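The head (280,185) covers the right peg, and the left peg shows at (32,70). I'll press down in steps, watching the force.

Request:
{"method": "drive_tool", "body": {"motion": [[0,0,0.02,0,0,0,0],[0,0,0.012,0,0,0,0],[0,0,0.004,0,0,0,0],[0,0,0.004,0,0,0,0],[0,0,0.004,0,0,0,0],[0,0,0,0,0,0,0]]}}

```text
t: 41.55
eef_pos: [0.5881, -0.0974, 0.0973]
orientation: [[0.943, 0.332, 0.001], [0.332, -0.943, -0.001], [0.001, 0.001, -1.0]]
contact_force: [-0.3, -1.2, -0.4]
grip_width: 0.0185
gripper_force: 98.6
```

Request:
{"method": "drive_tool", "body": {"motion": [[0,0,0.003,0,0,0,0],[0,0,0.003,0,0,0,0],[0,0,0,0,0,0,0]]}}

```text
t: 41.85
eef_pos: [0.5882, -0.0972, 0.0909]
orientation: [[0.943, 0.332, 0.002], [0.332, -0.943, -0.001], [0.001, 0.001, -1.0]]
contact_force: [-0.3, -2.6, 0.8]
grip_width: 0.0182
gripper_force: 98.9
```

Request:
{"method": "drive_tool", "body": {"motion": [[0,0,0.002,0,0,0,0],[0,0,0,0,0,0,0]]}}

```text
t: 42.05
eef_pos: [0.5882, -0.0971, 0.0889]
orientation: [[0.943, 0.332, 0.001], [0.332, -0.943, -0.001], [0.001, 0.001, -1.0]]
contact_force: [-1.2, -3.3, 3.0]
grip_width: 0.0184
gripper_force: 98.9
```

Request:
{"method": "drive_tool", "body": {"motion": [[0,0,0.001,0,0,0,0],[0,0,0,0,0,0,0]]}}

```text
t: 42.25
eef_pos: [0.5882, -0.0971, 0.0888]
orientation: [[0.943, 0.332, 0.001], [0.332, -0.943, -0.001], [0.001, 0.001, -1.0]]
contact_force: [-3.6, -3.9, 7.1]
grip_width: 0.0185
gripper_force: 99.6
```

Request:
{"method": "drive_tool", "body": {"motion": [[0,0,0.002,0,0,0,0],[0,0,0.001,0,0,0,0],[0,0,0,0,0,0,0]]}}

```text
t: 42.55
eef_pos: [0.5883, -0.0973, 0.0885]
orientation: [[0.943, 0.333, 0.0], [0.333, -0.943, -0.001], [-0.0, 0.001, -1.0]]
contact_force: [-9.6, -1.9, 16.7]
grip_width: 0.0181
gripper_force: 101.2
```

Request:
{"method": "drive_tool", "body": {"motion": [[0,0,-0.02,0,0,0,0],[0,0,-0.03,0,0,0,0],[0.012,-0.031,0,0,0,0,0],[0.012,-0.031,0,0,0,0,0],[0.012,-0.031,0,0,0,0,0],[0.012,-0.031,0,0,0,0,0],[0.012,-0.031,0,0,0,0,0],[0.011,-0.032,0,0,0,0,0],[0,0,0,0,0,0,0],[0,0,0,0,0,0,0]]}}

```text
t: 43.55
eef_pos: [0.5912, 0.1047, 0.1329]
orientation: [[0.942, 0.334, -0.003], [0.334, -0.942, 0.001], [-0.003, -0.002, -1.0]]
contact_force: [-0.2, -0.0, -2.7]
grip_width: 0.0182
gripper_force: 98.3
```

Run:
```python
from h import *
x,y=g2w(0,.1); plan(x-.048*np.cos(.339),y-.048*np.sin(.339),.11,.339)
for c in("side","top"):
    im,d=bot.camera(c); P=cloud(c,d); x,y=g2w(0,-.1); k=np.hypot(P[...,0]-x,P[...,1]-y)<.008
    print(c,k.sum(),np.percentile(P[k][:,2],[50,90]) if k.sum() else '')
```

```text
tool delta [-0.1  0.2 22.9] mm; turn after about z 0.0018 yaw 0.3408 t 43.55
side 26 [0.0712725  0.07428878]
top 32 [0.071633   0.07355152]
```

The right peg is down (cap top about 72 mm). Now the left one.

Request:
{"method": "drive_tool", "body": {"motion": [[0,0,0.02,0,0,0,0],[0,0,0.008,0,0,0,0],[0,0,0.004,0,0,0,0],[0,0,0.004,0,0,0,0],[0,0,0.003,0,0,0,0],[0,0,0.002,0,0,0,0],[0,0,0,0,0,0,0]]}}

```text
t: 44.35
eef_pos: [0.5929, 0.1029, 0.094]
orientation: [[0.943, 0.332, 0.001], [0.332, -0.943, -0.001], [0.001, 0.001, -1.0]]
contact_force: [-1.1, -1.6, 0.6]
grip_width: 0.0181
gripper_force: 98.9
```

Request:
{"method": "drive_tool", "body": {"motion": [[0,0,0.002,0,0,0,0],[0,0,0.002,0,0,0,0],[0,0,0,0,0,0,0]]}}

```text
t: 44.65
eef_pos: [0.593, 0.103, 0.0898]
orientation: [[0.943, 0.332, 0.001], [0.332, -0.943, -0.0], [0.001, 0.001, -1.0]]
contact_force: [-2.1, -4.1, 1.8]
grip_width: 0.0183
gripper_force: 99.0
```

Request:
{"method": "drive_tool", "body": {"motion": [[0,0,0.002,0,0,0,0],[0,0,0,0,0,0,0]]}}

```text
t: 44.85
eef_pos: [0.593, 0.103, 0.0888]
orientation: [[0.943, 0.332, 0.001], [0.332, -0.943, -0.0], [0.001, 0.001, -1.0]]
contact_force: [-4.0, -4.7, 7.2]
grip_width: 0.0185
gripper_force: 99.7
```

Request:
{"method": "drive_tool", "body": {"motion": [[0,0,0.001,0,0,0,0],[0,0,0,0,0,0,0]]}}

```text
t: 45.05
eef_pos: [0.5931, 0.1031, 0.0887]
orientation: [[0.943, 0.333, 0.001], [0.333, -0.943, -0.001], [0.0, 0.001, -1.0]]
contact_force: [-6.4, -5.6, 10.5]
grip_width: 0.0181
gripper_force: 100.3
```

Request:
{"method": "drive_tool", "body": {"motion": [[0,0,0.002,0,0,0,0],[0,0,0,0,0,0,0],[0,0,-0.02,0,0,0,0],[0,0,-0.03,0,0,0,0],[0,0,-0.03,0,0,0,0],[-0.0218,0.0346,0,0,0,0,0],[-0.0218,0.0346,0,0,0,0,0],[-0.0218,0.0346,0,0,0,0,0],[-0.0218,0.0346,0,0,0,0,0],[-0.0218,0.0346,0,0,0,0,0],[-0.0218,0.0346,0,0,0,0,0],[-0.0218,0.0346,0,0,0,0,0],[-0.0218,0.0346,0,0,0,0,0],[-0.0218,0.0346,0,0,0,0,0],[-0.0218,0.0346,0,0,0,0,0],[0,0,0.04,0,0,0,0],[0,0,0.04,0,0,0,0],[0,0,0,0,0,0,0],[0,0,0,0,0,0,0]]}}

```text
t: 46.95
eef_pos: [0.5014, -0.2943, 0.0833]
orientation: [[0.943, 0.332, -0.002], [0.332, -0.943, 0.003], [-0.001, -0.003, -1.0]]
contact_force: [0.6, -0.1, -1.3]
grip_width: 0.0182
gripper_force: 98.2
```

Run:
```python
from h import *
plan(.5022,-.2972,.0235,.339)
for c in("side","top"):
    im,d=bot.camera(c); P=cloud(c,d)
    for sg in(1,-1):
        x,y=g2w(0,.1*sg); k=np.hypot(P[...,0]-x,P[...,1]-y)<.008
        print(c,sg,k.sum(),np.percentile(P[k][:,2],[50,90]) if k.sum() else '')
```

```text
tool delta [-0.1  3.2 59.8] mm; turn after about z -0.0002 yaw 0.3388 t 46.95
side 1 30 [0.07088504 0.07257855]
side -1 23 [0.07118754 0.07312516]
top 1 32 [0.07117511 0.07342865]
top -1 32 [0.07148631 0.07439777]
```

Both pegs are down. I'll put the mallet back.

Request:
{"method": "drive_tool", "body": {"motion": [[0,0.0025,0.025,0,0,0,0],[0,0,0.02,0,0,0,0],[0,0,0.008,0,0,0,0],[0,0,0.004,0,0,0,0],[0,0,0.002,0,0,0,0],[0,0,0.001,0,0,0,0],[0,0,0,0,0,0,0]]}}

```text
t: 47.75
eef_pos: [0.5032, -0.2983, 0.0257]
orientation: [[0.943, 0.332, 0.001], [0.332, -0.943, -0.001], [0.001, 0.002, -1.0]]
contact_force: [0.2, -0.3, -1.8]
grip_width: 0.0185
gripper_force: 98.5
```

Request:
{"method": "drive_tool", "body": {"motion": [[0,0,0.001,0,0,0,0],[0,0,0,0,0,0,0]]}}

```text
t: 47.95
eef_pos: [0.5028, -0.298, 0.024]
orientation: [[0.943, 0.332, 0.0], [0.332, -0.943, -0.0], [0.0, 0.0, -1.0]]
contact_force: [-0.4, 0.1, -2.5]
grip_width: 0.0185
gripper_force: 98.5
```

Request:
{"method": "drive_tool", "body": {"motion": [[0,0,0.001,0,0,0,0],[0,0,0,0,0,0,0]]}}

```text
t: 48.15
eef_pos: [0.5028, -0.298, 0.0231]
orientation: [[0.943, 0.332, 0.0], [0.332, -0.943, -0.0], [0.0, 0.0, -1.0]]
contact_force: [-0.2, 0.6, -0.0]
grip_width: 0.0183
gripper_force: 98.7
```

Weight taken by the trivet. Releasing slowly, then clearing away.

Request:
{"method": "drive_tool", "body": {"motion": [[0,0,0,0,0,0,0.4],[0,0,0,0,0,0,0.6],[0,0,0,0,0,0,0.7],[0,0,0,0,0,0,0.7],[0,0,-0.02,0,0,0,0.7],[0,0,-0.04,0,0,0,0.7],[0,0,-0.05,0,0,0,0.7],[0,0,-0.05,0,0,0,0.7],[-0.03,0.04,-0.04,0,0,0,0.7],[-0.02,0.05,0,0,0,0,0.7],[-0.02,0.05,0,0,0,0,0.7],[-0.02,0.05,0,0,0,0,0.7],[0,0.05,0,0,0,0,0.7],[0,0,0,0,0,0,0.7]]}}

```text
t: 49.55
eef_pos: [0.5004, -0.5373, 0.2101]
orientation: [[0.945, 0.328, -0.002], [0.328, -0.945, 0.001], [-0.001, -0.002, -1.0]]
contact_force: [1.0, 0.3, -0.7]
grip_width: 0.0595
gripper_force: 0.0
```

Run:
```python
from h import *
bar()
for c in("side","top"):
    pin(c,"mallet"); pin(c,"car1")
    im,d=bot.camera(c); save("end"+c,im[110:300,90:440].repeat(2,0).repeat(2,1)); P=cloud(c,d)
    near=(np.hypot(P[...,0]-.546,P[...,1]+.28)<.05)&(P[...,2]>.0655)&(P[...,2]<.08)
    r=cv2.minAreaRect((P[near][:,:2]*1000).astype(np.float32)); print(c,"head",r,np.median(P[near][:,2]))
    R=np.array([[np.cos(GY),-np.sin(GY)],[np.sin(GY),np.cos(GY)]]); q=(P[...,:2]-G)@R
    for y in(.064,0,-.064):
        k=(abs(q[...,1]-y)<.018)&(P[...,2]>.015)&(P[...,2]<.045)&(q[...,0]<-.03)&(q[...,0]>-.083)
        print(c,"tail",y,k.sum(),np.percentile(q[k][:,0],[3,20]) if k.sum() else '')
    for sg in(1,-1):
        x,y=g2w(0,.1*sg); k=np.hypot(P[...,0]-x,P[...,1]-y)<.008
        print(c,"peg",sg,k.sum(),np.percentile(P[k][:,2],[50]) if k.sum() else '')
```

```text
[ 0.50037903 -0.53727357  0.21007297]
side 1 73 [-0.0937 -0.0901 -0.0847] [0.0268 0.031  0.0354 0.0358]
side -1 63 [-0.0931 -0.0891 -0.0766] [0.0264 0.0303 0.0342 0.036 ]
top 1 91 [-0.0952 -0.0908 -0.077 ] [0.0264 0.0308 0.0343 0.0359]
top -1 98 [-0.0944 -0.0896 -0.0823] [0.0274 0.03   0.0337 0.0346]
side mallet [ 0.5535 -0.2841  0.0045] 0.55
side car1 [ 0.6393  0.0206 -0.0013] 0.72
side car1 [ 6.383e-01  7.550e-02 -2.000e-04] 0.69
side car1 [ 6.026e-01 -4.642e-01  6.000e-04] 0.69
side car1 [ 0.633  -0.0422 -0.0011] 0.56
side car1 [ 7.409e-01 -3.086e-01 -7.000e-04] 0.47
side head ((548.0106811523438, -280.45184326171875), (47.82304763793945, 56.600074768066406), 19.525135040283203) 0.06973278428007174
side tail 0.064 90 [-0.04557844 -0.04464603]
side tail 0 77 [-0.04510729 -0.04397785]
side tail -0.064 69 [-0.04494008 -0.04409281]
side peg 1 24 [0.07172768]
side peg -1 24 [0.06971684]
top mallet [ 0.5483 -0.2758  0.0045] 0.97
top car1 [0.6344 0.0821 0.0011] 0.65
top car1 [0.6311 0.0232 0.0009] 0.52
top head ((546.0852661132812, -280.8480224609375), (47.66750717163086, 54.13329315185547), 21.587207794189453) 0.06943397116097783
top tail 0.064 55 [-0.0468228  -0.04619079]
top tail 0 56 [-0.04654236 -0.04595015]
top tail -0.064 57 [-0.04629843 -0.04591155]
top peg 1 35 [0.07114245]
top peg -1 30 [0.07145704]
```

View pics/endtop.png

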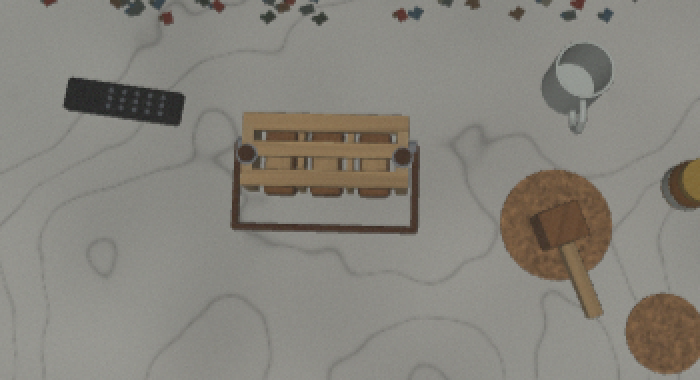

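The picture shows three cars fully in at (280,185), (325,185) and (370,185). The bar is in front and level at (325,228), both pegs are down at (246,153) and (402,156), and the mallet stands on the large trivet at (558,225).

```bash
python3 -c "
from rig import bot
print(bot.job_done())"
```

```text
the job is handed in; nothing more can be done
None
```

The job is done and handed in: all three cars are fully parked, the bar is level in front of them, both pegs are fully down, and the mallet is back on the large trivet; the mug, candle and remote were not touched.

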